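# Load a deep-well plate into the incubator dock

### The job

Load the sample plate into the incubator dock: slide the dock's shutter fully open, push the plate along the bench into the bay until it is fully home against the stop, slide the shutter fully closed again behind it, and then press the start button on top of the dock all the way down and let go. The plate is too wide to grip, so keep it flat on the bench and push it; leave the tube rack, the bottle and the tip box where they stand.

Things in the scene. Friction and masses are not known exactly. Their poses are not given: they have to be found in the camera images.
- dock: Fixed white incubator dock on the bench. Origin: on the bench in the middle of the bay's mouth; x runs level into the bay, y across the mouth, z up. The bay has no floor (the plate slides on the bench) and is 89 mm wide from x = 25 mm on; from x = 0 to 25 mm its cheeks narrow from 104 mm to 89 mm. Stop face at x = 132 mm. Walls 48 mm high, outside |y| = 63 mm.
- bay_home (a point): Point on the bench inside the bay at dock x = 68 mm, y = 0, axes as the dock's: the plate's origin lies here when it is home against the stop, its rear end then 4 mm inside the mouth.
- roof_edge (a point): Middle of the front edge of the bay's roof (white frame, clear window), at dock x = 30 mm, y = 0, on its top 56 mm above the bench. The roof runs from here to the control block, underside 48 mm high; the first 30 mm of the bay is open above.
- pocket (a point): Top centre of the narrow fixed grey pocket into which the shutter slides, beside the mouth: dock x = -11 to 1 mm, y = 63 to 179 mm, 42 mm high.
- shutter (a joint): Shutter position in m: 0 = closed (covers the mouth), 0.112 = fully open; opening moves it along the dock's +y. Light friction of about 1.5 N, no spring: it stays where it is left.
- shutter_knob (a point): Top centre of the shutter's knob: an upright black round post, 16 mm in diameter, standing on the middle of the shutter, from 42 mm to 90 mm above the bench; it moves with the shutter. The shutter is a bare aluminium panel 104 mm wide, 4 mm thick, 42 mm high, 5 mm outside the mouth (dock x = -3 to -7 mm).
- plate: The loose sample plate: off-white rigid deep-well plate, 128 mm long (x), 86 mm wide (y), 44 mm high, about 250 g, its wells sealed by a hard flat top. Origin: centre of its underside. It is the same either way round; it enters the bay lengthwise. At the start it lies in front of the mouth, off to the dock's +y side of the bay's centre line and somewhat turned.
- start (a joint): Travel of the start button in m: 0 = up, 0.006 = fully down. A spring brings it back up; fully down takes about 5 N.
- start_top (a point): Centre of the top face of the white round start button, 30 mm in diameter, pressed straight down. It stands on the dock's solid control block behind the stop: dock x = 132 to 242 mm, |y| up to 65 mm, 75 mm high.
- tube_rack: Bystander: orange rack with blue-capped tubes, 118 x 52 x 93 mm, loose. Origin: centre of its underside.
- reagent: Bystander: amber bottle, 68 mm in diameter, 150 mm high, loose. Origin: centre of its underside.
- tip_box: Bystander: grey box with a clear cover, 118 x 83 x 76 mm, loose. Origin: centre of its underside.

How it is judged:
By the outcome, as a careful person would: the job done as asked, in the order asked, and still so for the second after the job is handed in, with the robot touching nothing.
It also fails if it takes over 64 s, if anything falls off the work surface, if the arm or the gripper's body presses on something with over 40 N, if the wrist force passes 120 N, or if a joint passes its speed limit or range.

### The arm

A 6-joint arm with a two-finger parallel gripper is mounted at the origin on the work surface. World frame = base frame: x ahead of the robot, y to its left, z up, the work surface at z = 0. Lengths are in m, angles in rad, forces in N, time in s.
With the tool pointing down it reaches from about 0.3 to 0.875 m from the base axis. Payload 6.4 kg.
Tool frame: the origin (TCP) lies midway between the tips of the shut fingers; the grasp point (between the pads) lies 19 mm behind it; z points along the fingers, y is the direction in which the jaws open and shut (so a half turn about z gives the same grasp; the last joint's range is limited). The gripper opens to 85 mm and grips with 20 to 120 N. Pads are 22 mm wide; open, the fingers measure 114 mm over their backs; the gripper's body (76 mm by 85 mm) begins 54 mm behind the grasp point. The pads swing forward as they close: fully open they stand 13 mm farther back than shut.
Start: joints at [1.063, 0.181, 1.607, -0, 1.354, -0.206], TCP at [0.171, 0.549, 0.231] pointing down, gripper open.
Joint ranges: [-2.99, 2.99], [-0.89, 2.07], [0.3, 2.58], [-1.14, 4.28], [0, 2.63], [-3.12, 3.12]. Speed limits (rad/s): [2.57, 2.57, 3.01, 3.14, 3.14, 3.14].

### API

Orientations are given as a unit quaternion [w, x, y, z].
In Python, from bench import ctrl, optics, ticket gives the robot as it stands. The module is installed in compiled form; this text tells all that it offers.
- The arm moves only by the tool step_arm, never from a script. Its argument "targets" is text: rows parted by semicolons, each of 6 numbers parted by spaces: the shift along the tool's x, y, z in mm, then the turn, a rotation vector about the tool's x, y, z in rad. In form: dx dy dz rx ry rz; .... A call has 1 to 8 rows; each row is the pose to reach, as a shift and turn from the pose commanded when the call began, along the tool's axes at that moment; what a row does not reach only later rows make up. A row lasts 1/8 s, in which the tool goes at most 62.5 mm and 10.7 degrees, less where a joint would pass 70% of its speed; a pose out of reach is approached as far as the arm can. A call with a gripper value outside its range is refused whole. "grip" is the opening in per cent of the stroke, from 0 (shut) to 100 (fully open), set as the call begins (left out, the last holds). The fingers move at their own pace and stop on an object; the grip force is fixed at half the most. Time passes only in rows, so rows that repeat a pose let the fingers close. It gives the time, the measured TCP pose, the force and the opening at its end, in the units of the state.
- ctrl.get_obs(): the state, without advancing time (a new reading comes with each control period).
- optics.camera(name): name is "side" or "top"; returns a dict with "image" (480x640x3 uint8, red, green, blue), "mtx" (3x3 intrinsics, pixels), "xyz" and "orientation" of the camera in the world. Camera axes: x right, y up, looking along -z (the intrinsics and any distortion apply to the point x, -y, -z); pixel columns grow to the right and rows downward; lengths in m; the calibration is good to about 2 mm. A picture is of the moment at which its call begins. There is no depth.
- ticket.hand_in(): hands the job in, once; it reports no verdict.
The state is a dict: "time_s": time; "q": joint angles; "dq": joint speeds; "joint_efforts": joint torques, N m; "eef_pos": TCP position; "eef_rot": TCP orientation; "wrist_force": force on the tool from outside, world axes, zero at the start; "torque": the same for the moment, N m; "opening": opening from 0.0 (shut) to 1.0 (fully open).
Only numpy, scipy, OpenCV 4.12 (cv2) and the standard library are available. Lean on these libraries where they do the work, as an engineer would, in place of code of your own. Each camera call takes 0.05 s, during which the arm holds its last target.

## Working session

There is one attempt and no reset: what is moved stays moved. The work goes in short steps, Python scripts to look and compute and a tool call to move; the robot and the scene stay as the last step left them, time stands still between calls to the robot, and variables do not carry over. Pictures are saved under pics/ and viewed, and the job is handed in when it is done.

Besides the shell and the picture viewer there is one more tool, called after "Call:" by a JSON object that holds its "name" and its "arguments", one argument or row to a line. step_arm: Moves the arm, as the interface text tells. Its arguments: {"type":"object","properties":{"targets":{"type":"string"},"grip":{"type":"number"}},"required":["targets"]}

```bash
mkdir -p pics; ls
python3 - <<'E'
from bench import ctrl, optics
import cv2
o=ctrl.get_obs(); print({k:o[k] for k in('time_s','eef_pos','eef_rot','opening','q')})
for n in('top','side'):
    c=optics.camera(n); print(n,c['mtx'],c['xyz'],c['orientation'],[k for k in c])
    cv2.imwrite(f'pics/{n}0.png',c['image'][:,:,::-1])
E
```

```text
pics
{'time_s': 0.0, 'eef_pos': array([0.17060286, 0.54852305, 0.23037364]), 'eef_rot': array([-3.20032532e-04,  1.50328493e-01,  9.88635707e-01, -8.24935012e-04]), 'opening': 0.9998125607664815, 'q': array([ 1.06271138e+00,  1.81542591e-01,  1.60802795e+00,  2.33584362e-05,
        1.35379164e+00, -2.06288810e-01])}
top [[530.50170449   0.         323.33437949]
 [  0.         530.50170449 244.11740532]
 [  0.           0.           1.        ]] [0.41889403 0.03492265 1.20701476] [ 0.71476538  0.0528222  -0.04525032 -0.69589703] ['image', 'mtx', 'xyz', 'orientation']
side [[527.32940594   0.         315.5021028 ]
 [  0.         527.32940594 242.95639088]
 [  0.           0.           1.        ]] [ 0.07787508 -0.73615623  0.81317901] [ 0.86394496  0.42213721 -0.12256115 -0.24571945] ['image', 'mtx', 'xyz', 'orientation']
```

View pics/top0.png

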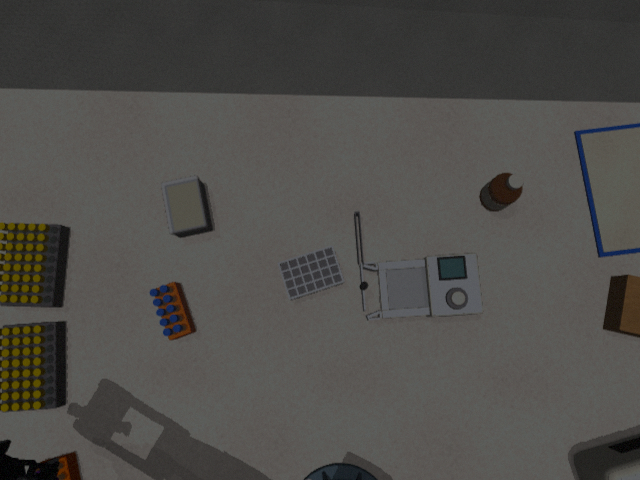

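View pics/side0.png

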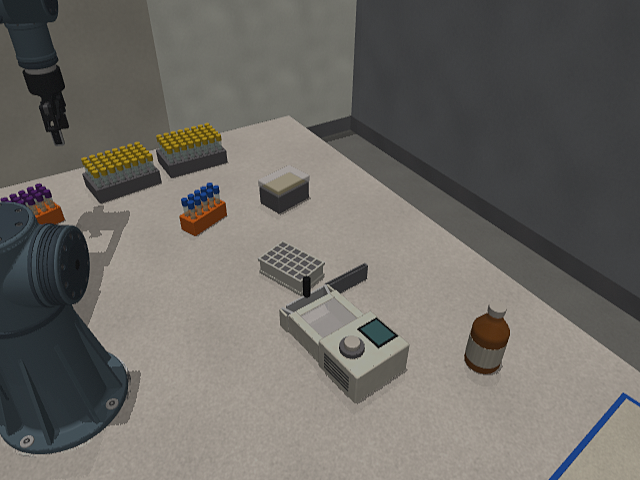

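The top view shows the dock at about (360–480, 250–320), its mouth facing left with the knob at (364,286). The plate is at about (312,273), the tip box at (187,206), the rack at (172,310) and the bottle at (497,192). Next I'll write the ray helpers and look closer.

```bash
cat > h.py <<'E'
import numpy as np, cv2
from scipy.spatial.transform import Rotation as R
from bench import ctrl, optics
def cam(n,save=None):
    c=optics.camera(n); c['R']=R.from_quat(c['orientation'],scalar_first=True).as_matrix()
    if save: cv2.imwrite(f'pics/{save}.png',c['image'][:,:,::-1])
    return c
def ray(c,u,v):
    K=c['mtx']; d=np.array([(u-K[0,2])/K[0,0],-(v-K[1,2])/K[1,1],-1.]); return c['R']@d
def onz(c,uv,z):
    d=ray(c,*uv); p=c['xyz']; return p+d*(z-p[2])/d[2]
def proj(c,P):
    q=c['R'].T@(np.asarray(P)-c['xyz']); K=c['mtx']; return np.array([K[0,2]+K[0,0]*q[0]/-q[2],K[1,2]-K[1,1]*q[1]/-q[2]])
def tri(c1,a,c2,b):
    d1=ray(c1,*a);d2=ray(c2,*b);A=np.c_[d1,-d2];t=np.linalg.lstsq(A,c2['xyz']-c1['xyz'],rcond=None)[0]
    p=c1['xyz']+d1*t[0];q=c2['xyz']+d2*t[1];return (p+q)/2,np.linalg.norm(p-q)
def zoom(c,x,y,w,h,name,s=4):
    cv2.imwrite(f'pics/{name}.png',cv2.resize(c['image'][y:y+h,x:x+w,::-1],None,fx=s,fy=s,interpolation=cv2.INTER_CUBIC))
E
python3 - <<'E'
from h import *
c=cam('top'); zoom(c,340,200,150,130,'tz_dock',5); zoom(c,265,235,110,80,'tz_plate',7)
c=cam('side'); zoom(c,250,230,170,180,'sz',4)
c=c
E
```

```text
(no output)
```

View pics/tz_dock.png

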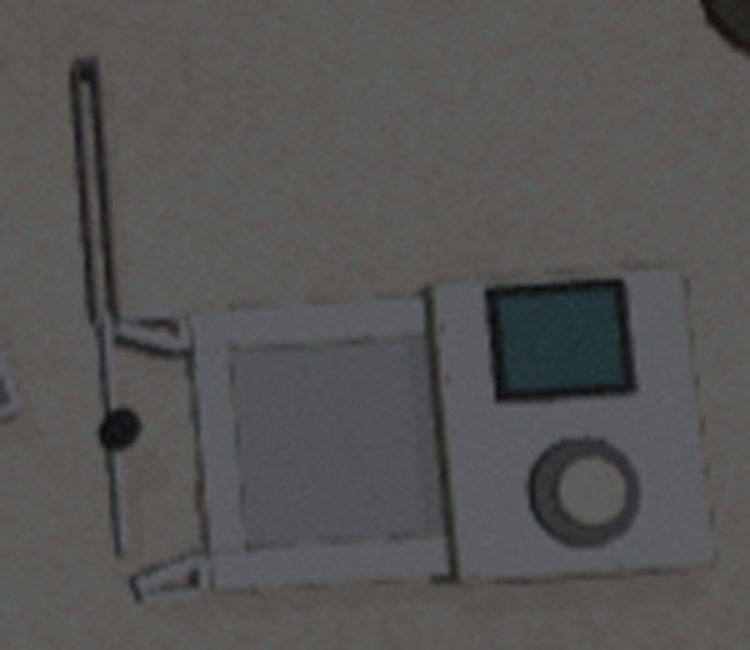

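View pics/tz_plate.png

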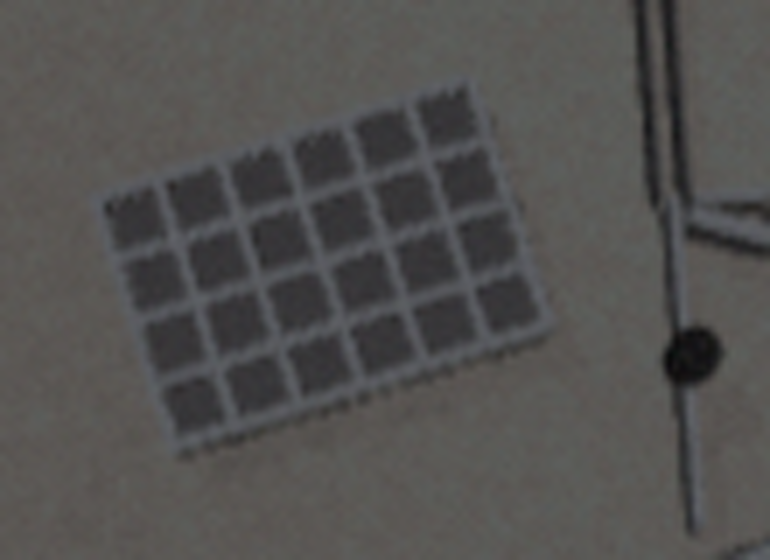

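View pics/sz.png

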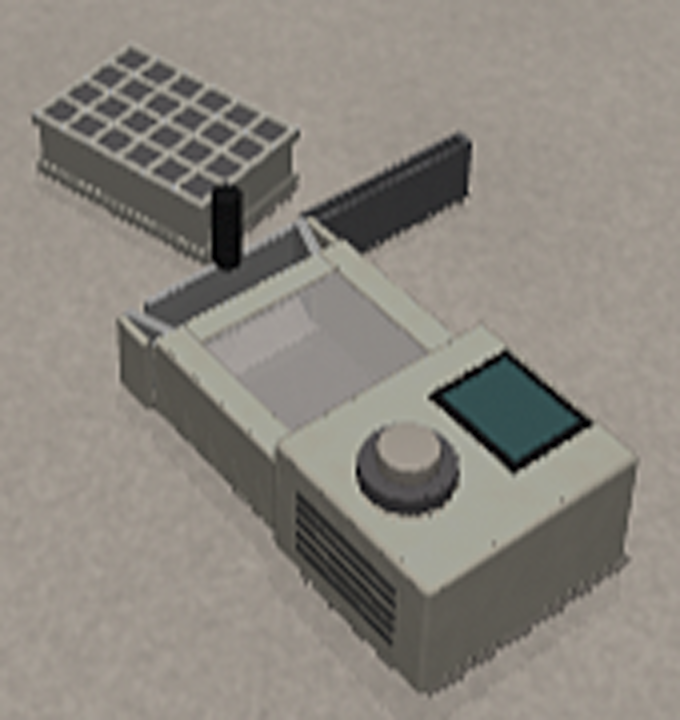

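```bash
cat > meas.py <<'E'
from h import *
c=cam('top'); s=cam('side')
def T(px,x0,y0,k): return (x0+(px[0]+.5)/k-.5, y0+(px[1]+.5)/k-.5)
D=lambda *p:T(p,340,200,5); P=lambda *p:T(p,265,235,7); S=lambda *p:T(p,250,230,4)
np.set_printoptions(precision=4,suppress=True)
blk=np.array([onz(c,D(*p),.075) for p in [(430,285),(685,270),(713,567),(457,580)]]); print(blk)
print([np.linalg.norm(blk[i]-blk[i-1]) for i in range(4)])
blks=np.array([onz(s,S(*p),.075) for p in [(278,440),(485,325),(637,460),(428,592)]]);print('side blk',blks)
print('knob',onz(c,D(120,429),.09), 'side',onz(s,S(228,188),.09), tri(c,D(120,429),s,S(228,190)))
print('pocket end',onz(c,D(86,60),.042),onz(c,D(106,318),.042))
print('button tri',tri(c,D(592,491),s,S(408,447)))
rf=[onz(c,D(*p),.056) for p in [(190,315),(212,590)]];print('roof front',rf)
pl=np.array([onz(c,P(*p),.044) for p in [(97,198),(470,83),(552,335),(178,450)]]);print(pl,pl.mean(0),[np.linalg.norm(pl[i]-pl[i-1]) for i in range(4)])
ps=np.array([onz(s,S(*p),.044) for p in [(130,45),(299,130),(205,200),(33,118)]]);print(ps,ps.mean(0))
E
python3 meas.py
```

```text
[[ 0.5556 -0.1707  0.075 ]
 [ 0.5649 -0.2798  0.075 ]
 [ 0.4389 -0.29    0.075 ]
 [ 0.4305 -0.1821  0.075 ]]
[np.float64(0.12562046342037558), np.float64(0.10950963717826145), np.float64(0.1264699530389648), np.float64(0.10817176179909752)]
side blk [[ 0.4344 -0.1816  0.075 ]
 [ 0.5602 -0.1719  0.075 ]
 [ 0.5677 -0.278   0.075 ]
 [ 0.4433 -0.2882  0.075 ]]
knob [ 0.4894 -0.0379  0.09  ] side [ 0.4965 -0.0341  0.09  ] (array([ 0.4912, -0.0387,  0.0942]), np.float64(0.004511422315128903))
pocket end [ 0.6568 -0.0231  0.042 ] [ 0.5412 -0.0341  0.042 ]
button tri (array([ 0.4689, -0.2336,  0.0996]), np.float64(0.001250943451167195))
roof front [array([ 0.542 , -0.0698,  0.056 ]), array([ 0.4236, -0.0808,  0.056 ])]
[[0.5369 0.1475 0.044 ]
 [0.5765 0.031  0.044 ]
 [0.4976 0.0033 0.044 ]
 [0.4587 0.1191 0.044 ]] [0.5174 0.0752 0.044 ] [np.float64(0.08323712069098027), np.float64(0.1230447678132006), np.float64(0.08359987947708232), np.float64(0.12217052526518568)]
[[0.5398 0.1513 0.044 ]
 [0.5831 0.0319 0.044 ]
 [0.5074 0.0087 0.044 ]
 [0.4594 0.1205 0.044 ]] [0.5224 0.0781 0.044 ]
```

```bash
cat > go.py <<'E'
import sys,numpy as np
from h import *
np.set_printoptions(precision=4,suppress=True)
O=np.array([.4815,-.0435]); th=np.deg2rad(5.0)
DX=np.array([np.sin(th),-np.cos(th)]); DY=np.array([np.cos(th),np.sin(th)])
def dock2w(x,y): return O+DX*x/1000+DY*y/1000
def w2dock(p): d=np.asarray(p)[:2]-O; return np.array([d@DX,d@DY])*1000
def rel(p,phi=None):
    """phi: world angle (deg) of tool y; nearest half turn"""
    o=ctrl.get_obs(); Rm=R.from_quat(o['eef_rot'],scalar_first=True).as_matrix()
    t=Rm.T@(np.asarray(p)-o['eef_pos'])*1000
    a=np.degrees(np.arctan2(Rm[1,1],Rm[0,1]))
    r=0
    if phi is not None:
        r=-(((phi-a)+90)%180-90)
    print('t',o['time_s'],'pos',o['eef_pos'],'dock',w2dock(o['eef_pos']),'yaw_y',round(a,2),'F',o['wrist_force'],'open',round(o['opening'],3),'q',o['q'])
    print('tool x,y,z in dock axes', [np.round([Rm[:2,i]@DX,Rm[:2,i]@DY],3) for i in (0,1)], 'tilt z',Rm[:,2])
    print('shift mm',np.round(t,1),'rz',round(np.deg2rad(r),3))
E
python3 - <<'E'
from go import *
rel([.489,-.038,.19],5)
print('plate',w2dock([.5195,.0765]))
E
```

```text
t 0.3 pos [0.1708 0.5489 0.231 ] dock [-617.1836 -257.8628] yaw_y 72.71 F [ 0.1562  0.1139 -0.3476] open 0.999 q [ 1.0627  0.1811  1.6073 -0.      1.3538 -0.2063]
tool x,y,z in dock axes [array([-0.379, -0.925]), array([-0.925,  0.379])] tilt z [-0.0003 -0.0005 -1.    ]
shift mm [-478.2 -465.7   41.2] rz 1.182
plate [-116.2314   48.3141]
```

Call:
{"name": "step_arm", "arguments": {
  "targets": "-478 -466 41 0 0 1.182; -478 -466 41 0 0 1.182; -478 -466 41 0 0 1.182; -478 -466 41 0 0 1.182; -478 -466 41 0 0 1.182; -478 -466 41 0 0 1.182; -478 -466 41 0 0 1.182; -478 -466 41 0 0 1.182",
  "grip": 50
}}

```text
time_s: 1.3
eef_pos: [0.4094, 0.1083, 0.201]
eef_rot: [0.0, 0.676, 0.737, 0.001]
wrist_force: [0.2, 0.4, -0.2]
opening: 0.5
```

```bash
python3 -c "
from go import *
rel([.489,-.038,.12],5)"
```

```text
t 1.3 pos [0.4094 0.1083 0.201 ] dock [-157.4883  -58.6413] yaw_y 4.94 F [ 0.2146  0.3647 -0.2171] open 0.5 q [-0.0235 -0.1449  2.0016  0.0002  1.2834 -0.1097]
tool x,y,z in dock axes [array([-1.   ,  0.001]), array([0.001, 1.   ])] tilt z [ 0.0015  0.0002 -1.    ]
shift mm [-152.6   66.6   81.1] rz -0.001
```

Call:
{"name": "step_arm", "arguments": {
  "targets": "-153 67 20 0 0 0; -153 67 20 0 0 0; -153 67 40 0 0 0; -153 67 80 0 0 0; -153 67 80 0 0 0; -153 67 80 0 0 0"
}}

```text
time_s: 2.05
eef_pos: [0.489, -0.0362, 0.1217]
eef_rot: [0.0, 0.675, 0.737, 0.0]
wrist_force: [0.4, 0.1, 0.9]
opening: 0.5
```

Run:
```python
from go import *
rel([.489,-.038,.058],5)
c=cam('top'); zoom(c,300,220,150,110,'k_t',5)
c=cam('side'); zoom(c,240,180,160,140,'k_s',5)
```

```text
t 2.05 pos [ 0.489  -0.0362  0.1217] dock [-6.6349  8.1159] yaw_y 5.02 F [0.3542 0.0562 0.8977] open 0.5 q [-0.3165  0.1247  1.9122  0.      1.1039 -0.4041]
tool x,y,z in dock axes [array([-1., -0.]), array([-0.,  1.])] tilt z [ 0.0008 -0.0002 -1.    ]
shift mm [-1.8 -0.2 63.7] rz 0.0
```

View pics/k_s.png

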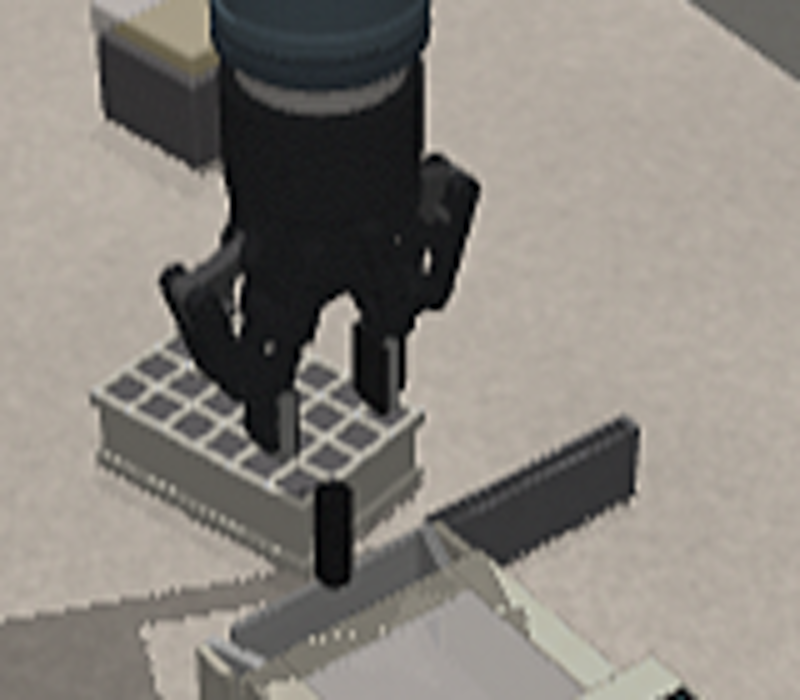

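View pics/k_t.png

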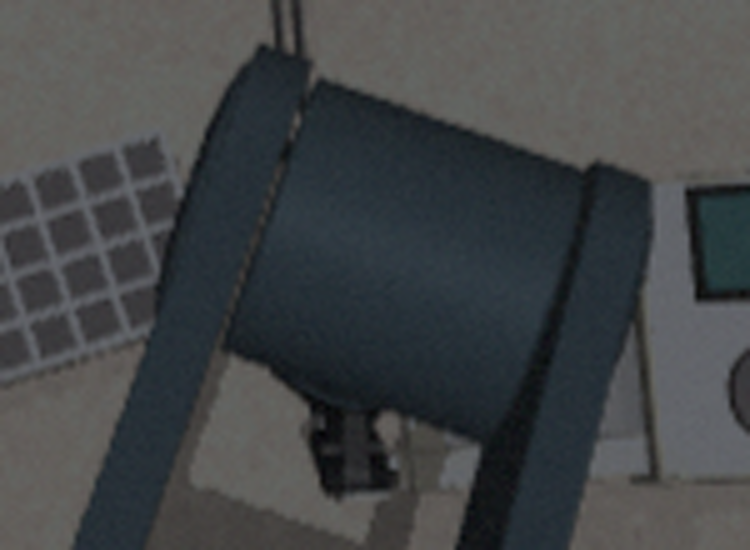

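The side view shows the open fingers straddling the knob, its top at about (334,488), between the tips at (270,445) and (385,410). Now I'll descend around it.

Call:
{"name": "step_arm", "arguments": {
  "targets": "-2 0 30 0 0 0; -2 0 50 0 0 0; -2 0 64 0 0 0; -2 0 64 0 0 0"
}}

```text
time_s: 2.65
eef_pos: [0.4886, -0.0381, 0.0566]
eef_rot: [-0.0, 0.675, 0.737, -0.0]
wrist_force: [-1.4, 0.3, -0.3]
opening: 0.499
```

Run:
```python
from go import *
rel([.489,-.038,.058],5)
c=cam('side'); zoom(c,240,180,160,140,'k_s2',5)
```

```text
t 2.65 pos [ 0.4886 -0.0381  0.0566] dock [-4.789   7.5768] yaw_y 5.02 F [-1.3631  0.2543 -0.3356] open 0.499 q [-0.3205  0.2357  1.9428 -0.      0.9636 -0.4081]
tool x,y,z in dock axes [array([-1., -0.]), array([-0.,  1.])] tilt z [-0.0005  0.0001 -1.    ]
shift mm [ 0.   0.4 -1.4] rz 0.0
```

View pics/k_s2.png

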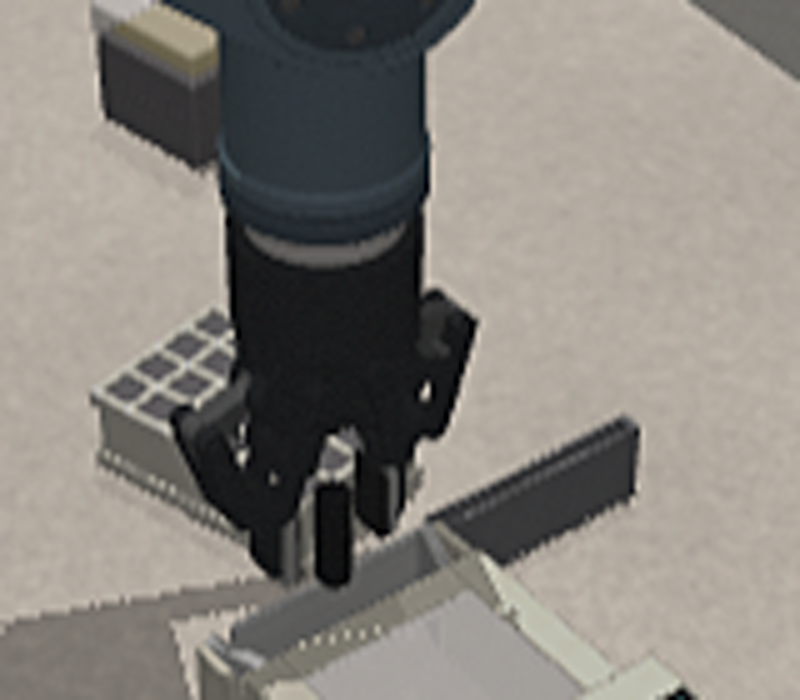

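The knob is between the fingers. I'll grip it; the jaws lie along the slide direction.

Call:
{"name": "step_arm", "arguments": {
  "targets": "0 0 0 0 0 0; 0 0 0 0 0 0; 0 0 0 0 0 0; 0 0 0 0 0 0",
  "grip": 0
}}

```text
time_s: 3.2
eef_pos: [0.4898, -0.0387, 0.0578]
eef_rot: [0.001, 0.676, 0.737, 0.001]
wrist_force: [0.4, 1.4, 6.9]
opening: 0.169
```

```bash
python3 -c "
from go import *
rel([.489,-.038,.058],5)"
```

```text
t 3.2 pos [ 0.4898 -0.0387  0.0578] dock [-4.1049  8.709 ] yaw_y 4.98 F [0.3578 1.4189 6.9242] open 0.169 q [-0.321   0.2342  1.9415  0.0002  0.9636 -0.4081]
tool x,y,z in dock axes [array([-1.,  0.]), array([0., 1.])] tilt z [ 0.0022 -0.0005 -1.    ]
shift mm [ 0.7 -0.8 -0.2] rz -0.0
```

Call:
{"name": "step_arm", "arguments": {
  "targets": "0 15 0 0 0 0; 0 35 0 0 0 0; 0 55 0 0 0 0; 0 75 0 0 0 0; 0 90 0 0 0 0; 0 96 0 0 0 0; 0 96 0 0 0 0"
}}

```text
time_s: 4.08
eef_pos: [0.5859, -0.0294, 0.0579]
eef_rot: [0.001, 0.676, 0.737, 0.001]
wrist_force: [1.1, 3.9, 5.9]
opening: 0.167
```

```bash
python3 -c "
from go import *
rel([.489,-.038,.058],5)"
```

```text
t 4.075 pos [ 0.5859 -0.0294  0.0579] dock [ -4.9723 105.2239] yaw_y 5.0 F [1.0702 3.8845 5.9443] open 0.167 q [-0.253   0.4144  1.6962  0.0015  1.0287 -0.3411]
tool x,y,z in dock axes [array([-1.,  0.]), array([0., 1.])] tilt z [ 0.0026  0.0007 -1.    ]
shift mm [ -0.1 -97.3  -0.4] rz -0.0
```

Call:
{"name": "step_arm", "arguments": {
  "targets": "0 3 0 0 0 0; 0 5 0 0 0 0; 0 5 0 0 0 0; 0 7 0 0 0 0; 0 7 0 0 0 0"
}}

```text
time_s: 4.7
eef_pos: [0.5921, -0.0288, 0.0578]
eef_rot: [0.0, 0.676, 0.737, 0.001]
wrist_force: [-1.7, 3.8, 6.6]
opening: 0.169
```

Call:
{"name": "step_arm", "arguments": {
  "targets": "0 2 0 0 0 0; 0 2 0 0 0 0; 0 4 0 0 0 0; 0 4 0 0 0 0; 0 4 0 0 0 0"
}}

```text
time_s: 5.32
eef_pos: [0.5932, -0.0286, 0.0578]
eef_rot: [-0.002, 0.675, 0.737, -0.001]
wrist_force: [-14.2, 2.1, 16.6]
opening: 0.164
```

```bash
python3 -c "
from go import *
rel([.489,-.038,.058],5)"
```

```text
t 5.325 pos [ 0.5932 -0.0286  0.0578] dock [ -5.0572 112.5936] yaw_y 5.02 F [-14.1713   2.0652  16.5642] open 0.164 q [-0.2476  0.4324  1.6702 -0.0007  1.0439 -0.3349]
tool x,y,z in dock axes [array([-1., -0.]), array([-0.,  1.])] tilt z [-0.0049  0.0006 -1.    ]
shift mm [  -0.2 -104.6    0.3] rz 0.0
```

The shutter stopped at dock y = 112.6, which matches the 112 mm travel, and the force rose to 14 N, so it is fully open. I'll release and lift.

Call:
{"name": "step_arm", "arguments": {
  "targets": "0 -2 0 0 0 0; 0 -2 0 0 0 0; 0 -2 0 0 0 0; 0 -2 -40 0 0 0; 0 -2 -80 0 0 0; 0 -2 -80 0 0 0",
  "grip": 50
}}

```text
time_s: 6.08
eef_pos: [0.5962, -0.03, 0.1406]
eef_rot: [0.003, 0.676, 0.737, 0.002]
wrist_force: [-0.5, -0.9, 0.1]
opening: 0.501
```

```bash
sed -i 's/O=np.array(\[.4815,-.0435\])/O=np.array([.482,-.0434])/' go.py
python3 - <<'E'
from go import *
c0=dict()
# plate pose in dock frame
P=np.array([.5195,.0765]); a=np.deg2rad(19.2)
px=np.array([np.sin(a),-np.cos(a)]); py=np.array([np.cos(a),np.sin(a)])
# side contact: finger half-width 11 + 43 + margin 12
t=P+py*(.043+.011+.012)
print(t, w2dock(t))
rel([*t,.14],109.2-180+0)
E
```

```text
[0.5818 0.0982] [-132.3657  111.7907]
t 6.075 pos [ 0.5962 -0.03    0.1406] dock [ -3.3945 114.9782] yaw_y 4.99 F [-0.5369 -0.9294  0.1364] open 0.501 q [-0.2489  0.3173  1.6334 -0.      1.1832 -0.3359]
tool x,y,z in dock axes [array([-1.,  0.]), array([0., 1.])] tilt z [ 0.0074 -0.0019 -1.    ]
shift mm [129.   -3.2   0.3] rz 1.323
```

Call:
{"name": "step_arm", "arguments": {
  "targets": "30 -3 -10 0 0 1.323; 60 -3 0 0 0 1.323; 90 -3 0 0 0 1.323; 129 -3 0 0 0 1.323; 129 -3 0 0 0 1.323; 129 -3 0 0 0 1.323; 129 -3 0 0 0 1.323; 129 -3 0 0 0 1.323"
}}

```text
time_s: 7.08
eef_pos: [0.5786, 0.099, 0.1355]
eef_rot: [-0.0, 0.986, 0.167, -0.001]
wrist_force: [1.1, -0.1, 0.4]
opening: 0.497
```

Run:
```python
from go import *
rel([.5818,.0982,.012],-70.8)
c=cam('top'); zoom(c,260,200,150,120,'p_t',5)
c=cam('side'); zoom(c,240,180,160,120,'p_s',5)
```

```text
t 7.075 pos [0.5786 0.099  0.1355] dock [-133.4237  108.6716] yaw_y -70.75 F [ 1.0859 -0.1174  0.3945] open 0.497 q [-0.0326  0.3091  1.6556 -0.      1.1785  1.2022]
tool x,y,z in dock axes [array([-0.246,  0.969]), array([0.969, 0.246])] tilt z [-0.0016  0.     -1.    ]
shift mm [  2.9   1.9 123.5] rz 0.001
```

View pics/p_t.png

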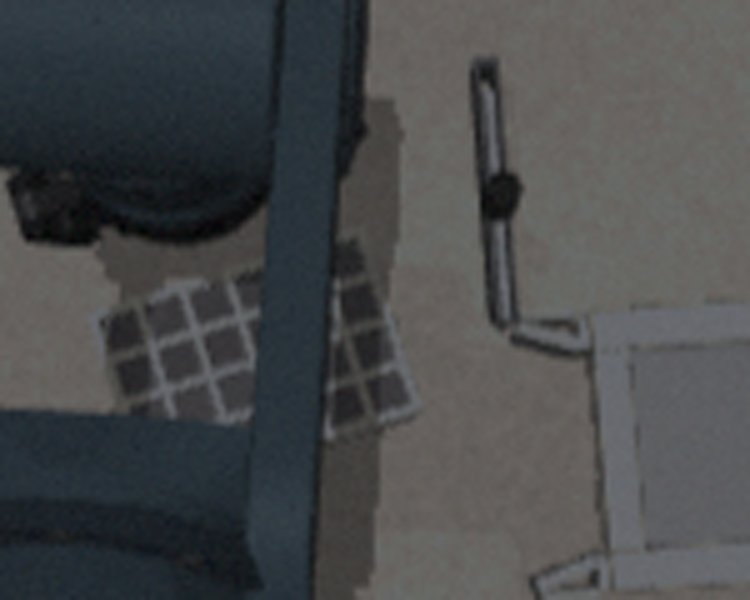

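View pics/p_s.png

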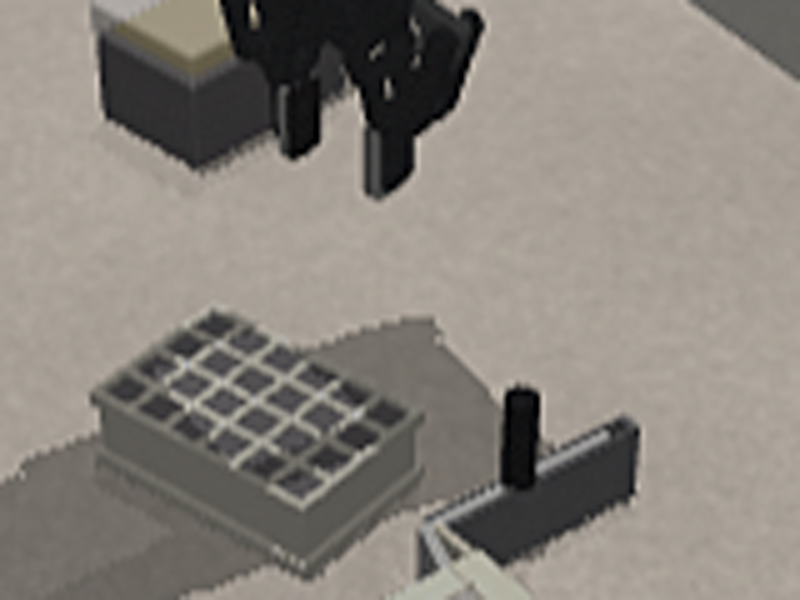

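The mouth is clear: the knob is at the pocket and the plate hasn't moved. The fingers are above the far long side, so I'll go down.

Call:
{"name": "step_arm", "arguments": {
  "targets": "4 2 40 0 0 0; 4 2 80 0 0 0; 4 2 110 0 0 0; 4 2 123 0 0 0; 4 2 123 0 0 0"
}}

```text
time_s: 7.8
eef_pos: [0.5831, 0.0983, 0.013]
eef_rot: [-0.0, 0.986, 0.167, -0.001]
wrist_force: [0.2, -0.7, 0.1]
opening: 0.503
```

Run:
```python
from go import *
rel([.5818,.0982,.012],-70.8)
c=cam('side'); zoom(c,240,180,160,120,'p_s2',5)
```

```text
t 7.8 pos [0.5831 0.0983 0.013 ] dock [-132.4008  113.0485] yaw_y -70.76 F [ 0.1567 -0.7492  0.0977] open 0.503 q [-0.0335  0.4973  1.6884  0.      0.9575  1.2015]
tool x,y,z in dock axes [array([-0.246,  0.969]), array([0.969, 0.246])] tilt z [-0.0016  0.0001 -1.    ]
shift mm [-1.3 -0.3  1. ] rz 0.001
```

View pics/p_s2.png

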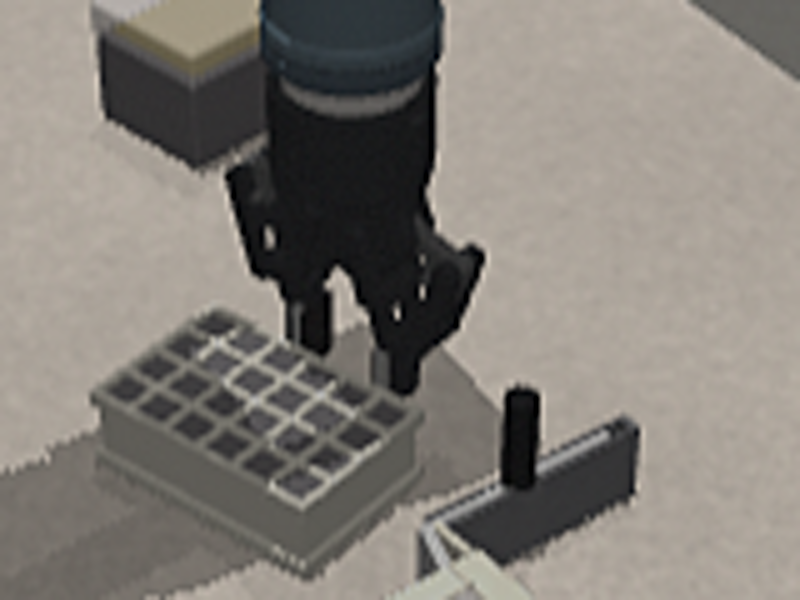

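Call:
{"name": "step_arm", "arguments": {
  "targets": "-10 0 0 0 0 0; -17 0 0 0 0 0.03; -25 0 0 0 0 0.07; -33 0 0 0 0 0.115; -41 0 0 0 0 0.16; -48 0 0 0 0 0.20; -54 0 0 0 0 0.23; -58 0 0 0 0 0.2485"
}}

```text
time_s: 8.85
eef_pos: [0.5289, 0.0792, 0.014]
eef_rot: [0.0, 0.999, 0.042, 0.0]
wrist_force: [4.1, 0.1, 3.7]
opening: 0.501
```

Call:
{"name": "step_arm", "arguments": {
  "targets": "0 0 0 0 0 0; 6 0 0 0 0 0; 14 0 -10 0 0 0; 14 0 -50 0 0 0; 20 0 -110 0 0 0; 20 0 -110 0 0 0"
}}

```text
time_s: 9.6
eef_pos: [0.5532, 0.081, 0.1295]
eef_rot: [0.001, 0.999, 0.043, 0.005]
wrist_force: [0.2, 0.3, -0.7]
opening: 0.502
```

Run:
```python
from go import *
rel([.5818,.0982,.012],-85)
c=cam('top'); zoom(c,260,200,150,120,'q_t',5)
c=cam('side'); zoom(c,220,200,180,150,'q_s',4)
```

```text
t 9.6 pos [0.5532 0.081  0.1295] dock [-117.7291   81.797 ] yaw_y -85.03 F [ 0.1984  0.3012 -0.7318] open 0.502 q [-0.0669  0.2523  1.7419  0.      1.1372  1.4172]
tool x,y,z in dock axes [array([0.001, 1.   ]), array([ 1.   , -0.001])] tilt z [ 0.0101 -0.0007 -0.9999]
shift mm [ 28.8 -14.8 117.8] rz -0.001
```

View pics/q_t.png

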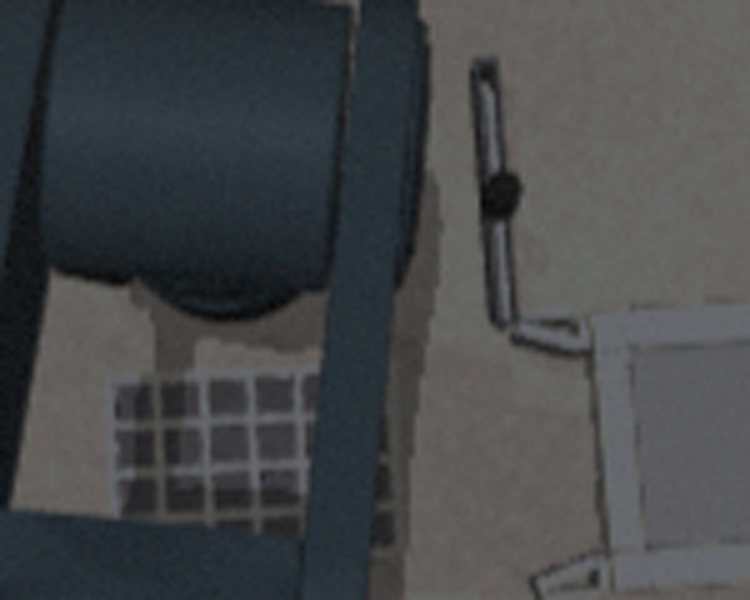

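View pics/q_s.png

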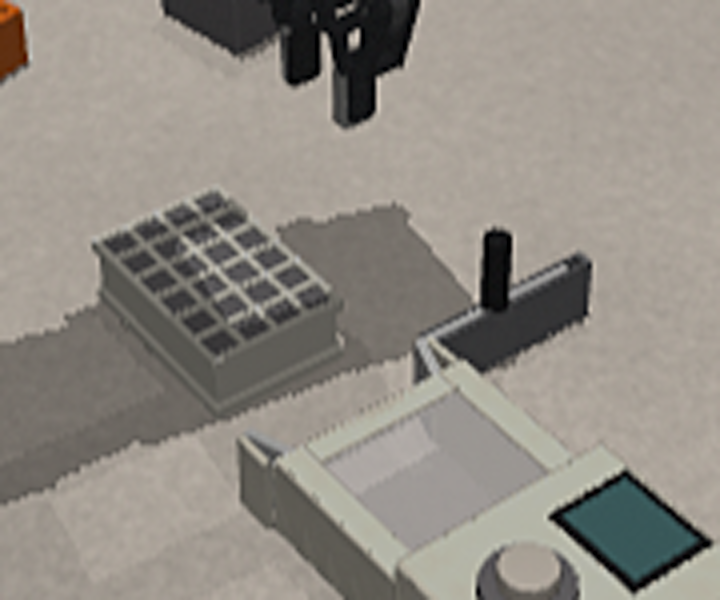

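Run:
```python
from go import *
c=cam('top'); s=cam('side')
S=lambda p:(220+(p[0]+.5)/4-.5,200+(p[1]+.5)/4-.5)
Tz=lambda p:(260+(p[0]+.5)/5-.5,200+(p[1]+.5)/5-.5)
cor=np.array([w2dock(onz(s,S(p),.044)) for p in [(215,190),(343,305),(219,357),(93,246)]]); print('side',cor,cor.mean(0))
for p,z in [((435,342),.048),((240,440),.048),((275,455),.056),((458,363),.056)]: print('dock side',w2dock(onz(s,S(p),z)))
for p in [(108,378),(320,366),(118,518)]: print('top',w2dock(onz(c,Tz(p),.044)))
for p,z in [((588,316),.056),((612,590),.056),((512,325),.048),((535,580),.048)]: print('dock top',w2dock(onz(c,Tz(p),z)))
```

```text
side [[-181.2415   44.524 ]
 [ -53.8462   44.9739]
 [ -59.428   -32.8372]
 [-179.5154  -39.3865]] [-118.5078    4.3186]
dock side [ 3.4531 64.3375]
dock side [  2.3803 -60.5563]
dock side [ 28.3514 -56.5947]
dock side [30.2915 58.4917]
top [-180.5796   43.7489]
top [-87.2669  43.3766]
top [-179.2117  -17.6137]
dock top [30.6193 57.0629]
dock top [ 32.1619 -61.4771]
dock top [-2.1211 55.9178]
dock top [  0.0569 -55.2466]
```

Plate yaw is within about 0.5° of the dock. It sits 1–3 mm off toward +y and its rear is at dock x ≈ -181. Next I'll go behind it.

Run:
```python
from go import *
print(dock2w(-206,0)); rel([*dock2w(-206,0),.13],4.9)
```

```text
[0.464  0.1618]
t 9.8 pos [0.5476 0.0812 0.1223] dock [-118.4094   76.1808] yaw_y -85.05 F [-0.0784 -0.3572 -1.0275] open 0.506 q [-0.0672  0.2591  1.75   -0.      1.1355  1.4172]
tool x,y,z in dock axes [array([0.001, 1.   ]), array([ 1.   , -0.001])] tilt z [-0.003   0.0002 -1.    ]
shift mm [-76.3 -87.5  -7.4] rz -1.57
```

Call:
{"name": "step_arm", "arguments": {
  "targets": "-20 -20 -7 0 0 -1.571; -40 -50 -7 0 0 -1.571; -60 -70 -7 0 0 -1.571; -76 -88 -7 0 0 -1.571; -76 -88 -7 0 0 -1.571; -76 -88 -7 0 0 -1.571; -76 -88 -7 0 0 -1.571; -76 -88 -7 0 0 -1.571"
}}

```text
time_s: 10.8
eef_pos: [0.464, 0.1621, 0.1289]
eef_rot: [-0.001, 0.699, 0.715, -0.002]
wrist_force: [-0.4, -0.1, -0.3]
opening: 0.497
```

Run:
```python
from go import *
rel([*dock2w(-206,0),.013],5)
c=cam('side'); zoom(c,180,160,200,150,'r_s',4)
```

```text
t 10.8 pos [0.464  0.1621 0.1289] dock [-206.2721   -0.0298] yaw_y 1.25 F [-0.408  -0.0988 -0.2673] open 0.497 q [0.094  0.1196 1.901  0.     1.1249 0.0723]
tool x,y,z in dock axes [array([-0.998,  0.065]), array([0.065, 0.998])] tilt z [-0.004  -0.0003 -1.    ]
shift mm [ -0.2   0.5 115.9] rz -0.066
```

View pics/r_s.png

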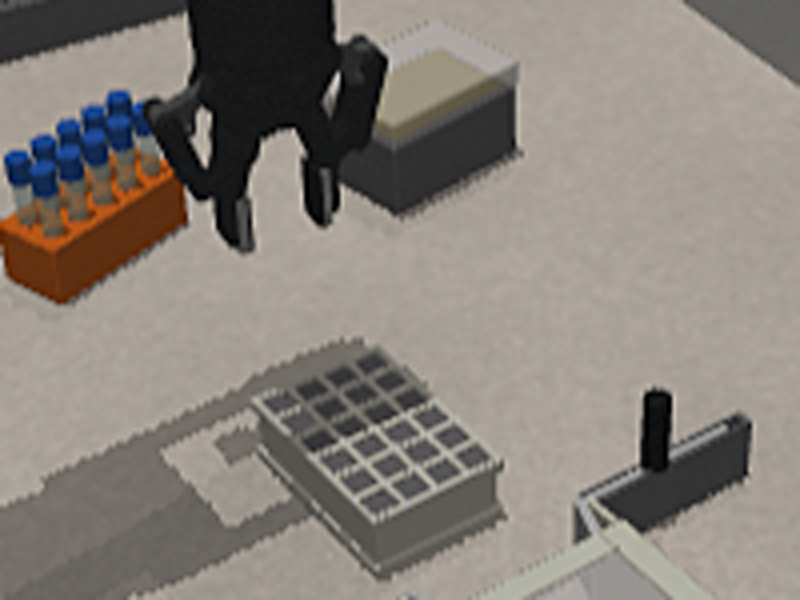

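Call:
{"name": "step_arm", "arguments": {
  "targets": "0 0 40 0 0 -0.066; 0 0 80 0 0 -0.066; 0 0 105 0 0 -0.066; 0 0 116 0 0 -0.066; 0 0 116 0 0 -0.066"
}}

```text
time_s: 11.48
eef_pos: [0.4645, 0.1621, 0.0137]
eef_rot: [-0.001, 0.678, 0.735, -0.001]
wrist_force: [0.3, 0.9, -0.7]
opening: 0.502
```

Run:
```python
from go import *
rel([*dock2w(-75,-1.5),.013],5)
```

```text
t 11.475 pos [0.4645 0.1621 0.0137] dock [-206.2207    0.4825] yaw_y 4.6 F [ 0.3051  0.9087 -0.6777] open 0.502 q [ 0.0939  0.3236  1.9454 -0.      0.8752  0.0137]
tool x,y,z in dock axes [array([-1.   ,  0.007]), array([0.007, 1.   ])] tilt z [-0.0026 -0.0002 -1.    ]
shift mm [-131.2   -1.1    0.7] rz -0.007
```

Call:
{"name": "step_arm", "arguments": {
  "targets": "-10 0 0 0 0 -0.007; -20 0 0 0 0 -0.007; -32 0 0 0 0 -0.007; -44 0 0 0 0 -0.007; -56 -1 0 0 0 -0.007; -68 -1 0 0 0 -0.007; -76 -2 0 0 0 -0.007; -80 -2 0 0 0 -0.007"
}}

```text
time_s: 12.48
eef_pos: [0.4698, 0.0817, 0.0146]
eef_rot: [-0.0, 0.675, 0.737, -0.0]
wrist_force: [0.3, 4.5, 3.4]
opening: 0.501
```

Run:
```python
from go import *
rel([*dock2w(-75,-1.5),.013],5)
c=cam('top'); zoom(c,280,210,150,120,'s_t',5)
c=cam('side'); zoom(c,220,200,180,150,'s_s',4)
```

```text
t 12.475 pos [0.4698 0.0817 0.0146] dock [-125.7106   -1.2174] yaw_y 5.03 F [0.3455 4.4878 3.3735] open 0.501 q [-0.0774  0.2935  1.9848  0.0001  0.8636 -0.1653]
tool x,y,z in dock axes [array([-1.   , -0.001]), array([-0.001,  1.   ])] tilt z [-0.0003  0.0001 -1.    ]
shift mm [-50.7  -0.3   1.6] rz 0.001
```

View pics/s_t.png

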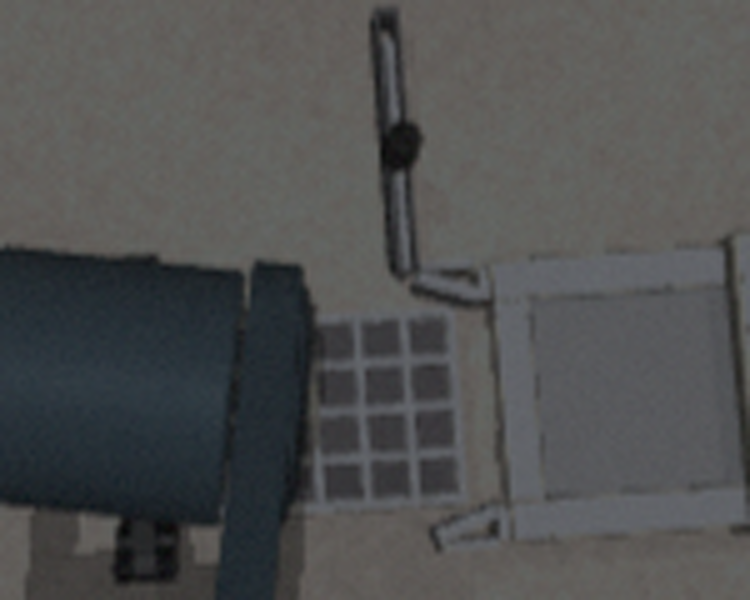

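View pics/s_s.png

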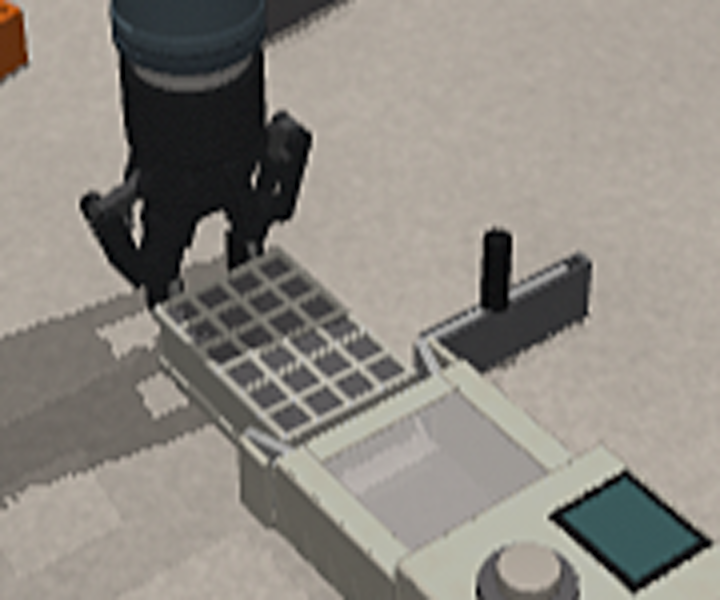

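The plate's nose is centred between the cheeks: its edges are at rows 315 and 500, the cheeks at about 298 and 518. I'll keep pushing.

Call:
{"name": "step_arm", "arguments": {
  "targets": "-10 0 0 0 0 0; -20 0 0 0 0 0; -30 0 0 0 0 0; -40 0 0 0 0 0; -50 0 0 0 0 0; -60 0 0 0 0 0; -60 0 0 0 0 0"
}}

```text
time_s: 13.45
eef_pos: [0.4757, 0.0216, 0.0148]
eef_rot: [0.0, 0.676, 0.737, 0.0]
wrist_force: [-0.2, -0.6, 0.1]
opening: 0.499
```

Run:
```python
from go import *
rel([*dock2w(-7,-1),.013],5)
c=cam('top'); zoom(c,280,210,150,120,'u_t',5)
```

```text
t 13.45 pos [0.4757 0.0216 0.0148] dock [-65.2615  -0.6349] yaw_y 5.01 F [-0.1634 -0.6405  0.1159] open 0.499 q [-0.2045  0.2912  1.9873 -0.0004  0.8624 -0.2916]
tool x,y,z in dock axes [array([-1., -0.]), array([-0.,  1.])] tilt z [ 0.0006 -0.0004 -1.    ]
shift mm [-58.3  -0.4   1.9] rz 0.0
```

View pics/u_t.png

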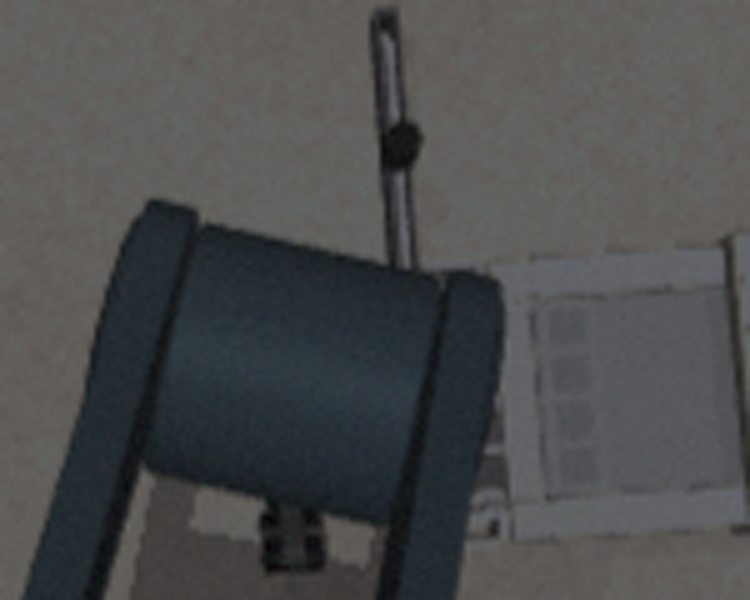

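The nose shows through the window. I'll back off a little and shut the fingers, so they stay clear of the cheeks, for the last stretch.

Call:
{"name": "step_arm", "arguments": {
  "targets": "6 0 0 0 0 0; 6 0 0 0 0 0; 6 0 0 0 0 0; 6 0 0 0 0 0",
  "grip": 0
}}

```text
time_s: 14.0
eef_pos: [0.4748, 0.0286, 0.0147]
eef_rot: [0.0, 0.675, 0.738, 0.0]
wrist_force: [-0.3, -0.6, -0.5]
opening: -0.001
```

Call:
{"name": "step_arm", "arguments": {
  "targets": "-10 0 0 0 0 0; -19 0 0 0 0 0; -28 0 0 0 0 0; -37 0 0 0 0 0; -46 0 0 0 0 0; -53 0 0 0 0 0; -56 0 0 0 0 0; -56 0 0 0 0 0"
}}

```text
time_s: 15.0
eef_pos: [0.4799, -0.0277, 0.0147]
eef_rot: [0.0, 0.675, 0.738, -0.0]
wrist_force: [1.0, 0.3, 0.1]
opening: 0.006
```

Run:
```python
from go import *
rel([*dock2w(-7,-1),.013],5)
```

```text
t 15.0 pos [ 0.4799 -0.0277  0.0147] dock [-15.8616  -0.7332] yaw_y 5.06 F [0.9556 0.3296 0.1416] open 0.006 q [-0.305   0.2996  1.9759 -0.0004  0.8656 -0.393 ]
tool x,y,z in dock axes [array([-1.   , -0.001]), array([-0.001,  1.   ])] tilt z [ 0.0004 -0.0004 -1.    ]
shift mm [-8.9 -0.3  1.8] rz 0.001
```

Call:
{"name": "step_arm", "arguments": {
  "targets": "-3 0 0 0 0 0; -5 0 0 0 0 0; -7 0 0 0 0 0; -9 0 0 0 0 0; -9 0 0 0 0 0"
}}

```text
time_s: 15.62
eef_pos: [0.4804, -0.0356, 0.0147]
eef_rot: [-0.001, 0.675, 0.738, 0.0]
wrist_force: [-0.2, 6.6, 4.0]
opening: -0.001
```

Call:
{"name": "step_arm", "arguments": {
  "targets": "-1 0 0 0 0 0; -2 0 0 0 0 0; -3 0 0 0 0 0; -3 0 0 0 0 0"
}}

```text
time_s: 16.12
eef_pos: [0.48, -0.0358, 0.0147]
eef_rot: [-0.002, 0.675, 0.737, 0.002]
wrist_force: [-1.8, 21.5, 10.2]
opening: -0.0
```

Run:
```python
from go import *
rel([*dock2w(-7,-1),.013],5)
```

```text
t 16.125 pos [ 0.48   -0.0358  0.0147] dock [-7.7626 -1.3202] yaw_y 5.04 F [-1.8442 21.4588 10.1545] open -0.0 q [-0.3249  0.3022  1.9724  0.0062  0.8703 -0.4168]
tool x,y,z in dock axes [array([-1.   , -0.001]), array([-0.001,  1.   ])] tilt z [-0.0016  0.0055 -1.    ]
shift mm [-0.8  0.3  1.7] rz 0.001
```

Call:
{"name": "step_arm", "arguments": {
  "targets": "6 0 0 0 0 0; 30 0 0 0 0 0; 40 0 -20 0 0 0; 70 0 -70 0 0 0; 120 0 -120 0 0 0; 120 0 -120 0 0 0; 120 0 -120 0 0 0"
}}

```text
time_s: 17.0
eef_pos: [0.4703, 0.0801, 0.1346]
eef_rot: [0.001, 0.675, 0.738, -0.0]
wrist_force: [-0.6, 0.7, -0.1]
opening: 0.003
```

Run:
```python
from go import *
rel([*dock2w(-5,112),.14],5)
c=cam('top'); zoom(c,330,210,150,120,'v_t',5)
c=cam('side'); zoom(c,250,210,180,150,'v_s',4)
```

```text
t 17.0 pos [0.4703 0.0801 0.1346] dock [-124.0125   -0.9308] yaw_y 5.13 F [-0.612   0.707  -0.1445] open 0.003 q [-0.0803  0.0759  1.9358 -0.0009  1.1291 -0.1695]
tool x,y,z in dock axes [array([-1.   , -0.002]), array([-0.002,  1.   ])] tilt z [ 0.0008 -0.0009 -1.    ]
shift mm [-119.3  112.7   -5.2] rz 0.002
```

View pics/v_t.png

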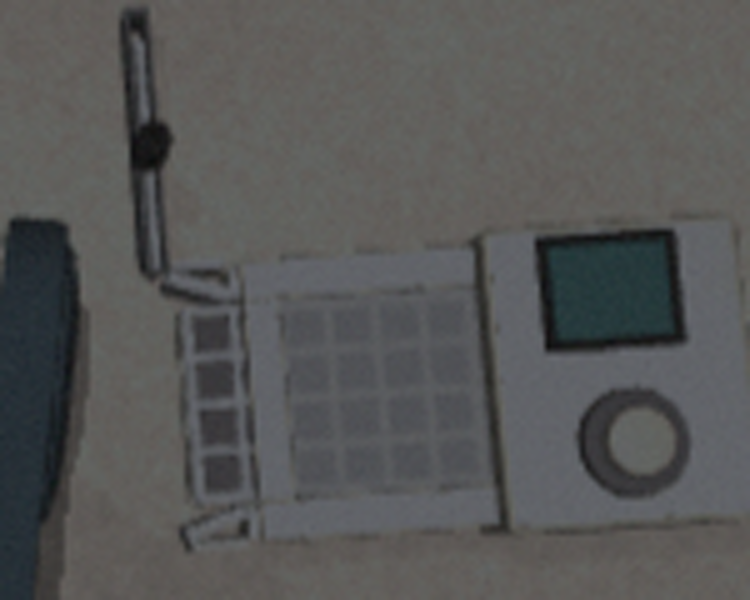

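View pics/v_s.png

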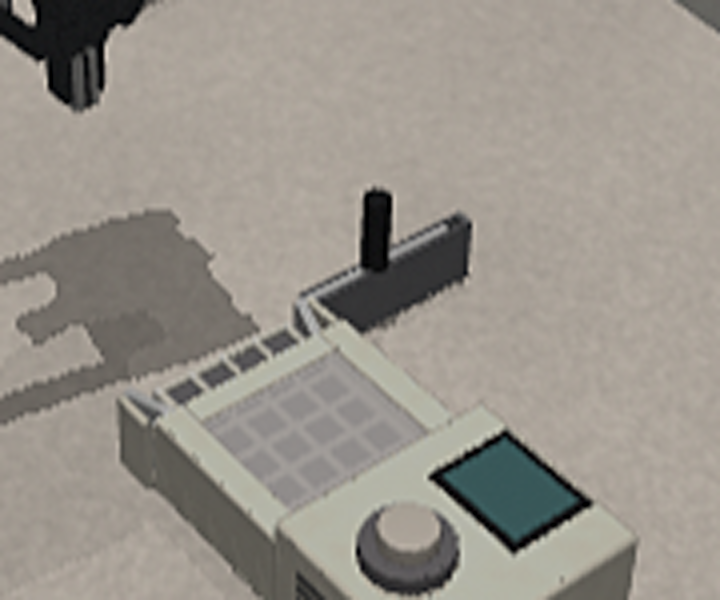

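The plate is home: its nose is hidden at the control block and its rear row is just inside the mouth. I'll go back to the knob.

Call:
{"name": "step_arm", "arguments": {
  "targets": "-40 40 -10 0 0 0; -80 80 -10 0 0 0; -119 111 -8 0 0 0; -119 111 0 0 0 0; -119 111 0 0 0 0; -119 111 0 0 0 0",
  "grip": 50
}}

```text
time_s: 17.85
eef_pos: [0.5899, -0.0278, 0.1337]
eef_rot: [-0.001, 0.675, 0.738, -0.001]
wrist_force: [-1.3, -0.4, -0.4]
opening: 0.509
```

Run:
```python
from go import *
rel([*dock2w(-5,112),.060],5)
```

```text
t 17.85 pos [ 0.5899 -0.0278  0.1337] dock [ -6.1038 108.8868] yaw_y 5.09 F [-1.3003 -0.3502 -0.4189] open 0.509 q [-0.248   0.319   1.6467  0.      1.1781 -0.3368]
tool x,y,z in dock axes [array([-1.   , -0.002]), array([-0.002,  1.   ])] tilt z [-0.0021  0.0006 -1.    ]
shift mm [-1.2  3.3 73.7] rz 0.002
```

Call:
{"name": "step_arm", "arguments": {
  "targets": "-1 2 30 0 0 0; -1 2 55 0 0 0; -1 2 73 0 0 0; -1 2 73 0 0 0"
}}

```text
time_s: 18.35
eef_pos: [0.592, -0.0285, 0.0604]
eef_rot: [-0.001, 0.675, 0.738, -0.001]
wrist_force: [-1.0, -0.1, 1.4]
opening: 0.498
```

Call:
{"name": "step_arm", "arguments": {
  "targets": "0 0 0 0 0 0; 0 0 0 0 0 0; 0 0 0 0 0 0; 0 0 0 0 0 0",
  "grip": 0
}}

```text
time_s: 18.85
eef_pos: [0.5932, -0.0294, 0.0631]
eef_rot: [0.0, 0.675, 0.738, -0.0]
wrist_force: [-5.0, 0.1, 5.4]
opening: 0.164
```

Run:
```python
from go import *
rel([*dock2w(-5,0),.060],5)
```

```text
t 18.85 pos [ 0.5932 -0.0294  0.0631] dock [ -4.2497 111.9485] yaw_y 5.09 F [-5.0244  0.0929  5.4169] open 0.164 q [-0.2489  0.4216  1.6727 -0.0006  1.0476 -0.3374]
tool x,y,z in dock axes [array([-1.   , -0.002]), array([-0.002,  1.   ])] tilt z [-0.0003 -0.0005 -1.    ]
shift mm [   0.9 -111.9    3.1] rz 0.002
```

Call:
{"name": "step_arm", "arguments": {
  "targets": "0 -15 0 0 0 0; 0 -35 0 0 0 0; 0 -55 0 0 0 0; 0 -75 0 0 0 0; 0 -92 0 0 0 0; 0 -104 0 0 0 0; 0 -108 0 0 0 0; 0 -108 0 0 0 0"
}}

```text
time_s: 19.85
eef_pos: [0.4867, -0.0396, 0.0631]
eef_rot: [0.001, 0.675, 0.738, 0.0]
wrist_force: [-1.8, -3.0, 8.2]
opening: 0.166
```

Call:
{"name": "step_arm", "arguments": {
  "targets": "0 -2 0 0 0 0; 0 -4 0 0 0 0; 0 -4 0 0 0 0; 0 -6 0 0 0 0; 0 -6 0 0 0 0"
}}

```text
time_s: 20.48
eef_pos: [0.4815, -0.0401, 0.0631]
eef_rot: [0.002, 0.675, 0.738, 0.001]
wrist_force: [0.9, -2.7, 6.5]
opening: 0.161
```

Run:
```python
from go import *
rel([*dock2w(-5,0),.060],5)
```

```text
t 20.475 pos [ 0.4815 -0.0401  0.0631] dock [-3.2906 -0.1754] yaw_y 5.08 F [ 0.9308 -2.6653  6.4764] open 0.161 q [-0.3292  0.2076  1.961  -0.0004  0.9694 -0.4175]
tool x,y,z in dock axes [array([-1.   , -0.001]), array([-0.001,  1.   ])] tilt z [ 0.0034 -0.0015 -1.    ]
shift mm [1.7 0.2 3.1] rz 0.001
```

Call:
{"name": "step_arm", "arguments": {
  "targets": "0 -2 0 0 0 0; 0 -3 0 0 0 0; 0 -4 0 0 0 0; 0 -4 0 0 0 0"
}}

```text
time_s: 20.98
eef_pos: [0.4812, -0.0403, 0.0633]
eef_rot: [0.005, 0.676, 0.737, 0.004]
wrist_force: [18.1, 0.6, -9.0]
opening: 0.16
```

The closed stop is reached at 18 N, with TCP travel from 112.0 to about -0.4 mm. I'll open, lift and look.

Call:
{"name": "step_arm", "arguments": {
  "targets": "0 0 0 0 0 0; 0 0 0 0 0 0; 0 3 0 0 0 0; 0 3 -30 0 0 0; 0 3 -60 0 0 0; 0 3 -90 0 0 0; 60 3 -90 0 0 0; 110 3 -90 0 0 0",
  "grip": 50
}}

```text
time_s: 21.98
eef_pos: [0.469, 0.0712, 0.1522]
eef_rot: [0.0, 0.676, 0.737, 0.0]
wrist_force: [0.8, 0.5, -1.3]
opening: 0.498
```

Run:
```python
from go import *
rel([*dock2w(-5,0),.060],5)
c=cam('top'); zoom(c,330,210,160,120,'w_t',5)
s=cam('side'); zoom(s,250,210,180,150,'w_s',4)
```

```text
t 21.975 pos [0.469  0.0712 0.1522] dock [-115.2739   -2.9595] yaw_y 4.96 F [ 0.7755  0.4606 -1.3407] open 0.498 q [-0.1005  0.0441  1.929   0.0003  1.1677 -0.1873]
tool x,y,z in dock axes [array([-1.   ,  0.001]), array([0.001, 1.   ])] tilt z [ 0.0008  0.0002 -1.    ]
shift mm [-110.3    3.    92.1] rz -0.001
```

View pics/w_t.png

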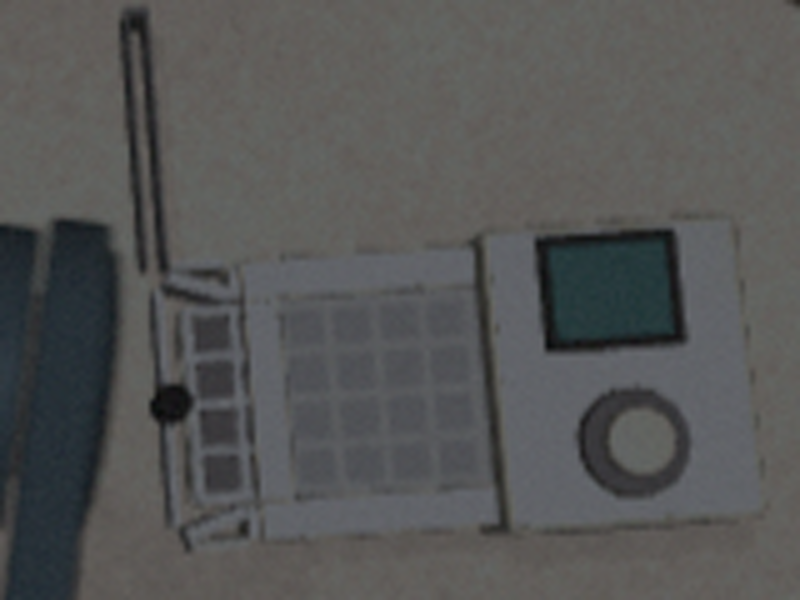

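View pics/w_s.png

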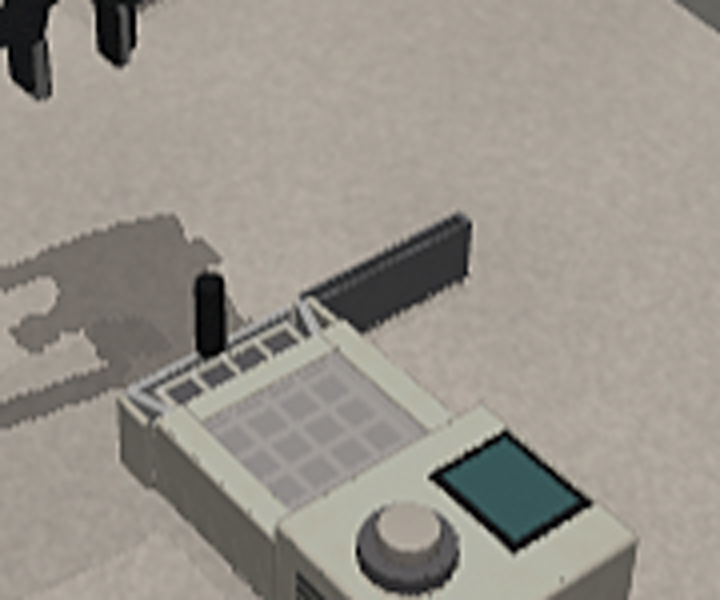

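The shutter is closed across the mouth, with the knob at (170,404). Now the button.

Run:
```python
from go import *
c=cam('top'); s=cam('side')
T=(330+(642.5)/5-.5,210+(441.5)/5-.5); S=(250+408.5/4-.5,210+527.5/4-.5)
p,e=tri(c,T,s,S); print(p,e,w2dock(p), onz(c,T,.097),onz(s,S,.097))
rel([p[0],p[1],.15],5)
```

```text
[ 0.4689 -0.2336  0.0996] 0.001250943451167195 [188.3773 -29.6162] [ 0.4685 -0.234   0.097 ] [ 0.4709 -0.232   0.097 ]
t 22.175 pos [0.4687 0.0708 0.1515] dock [-114.9044   -3.2586] yaw_y 5.21 F [ 0.8649 -1.0597  0.3196] open 0.503 q [-0.101   0.0451  1.9293 -0.0004  1.1675 -0.1918]
tool x,y,z in dock axes [array([-1.   , -0.004]), array([-0.004,  1.   ])] tilt z [-0.0004 -0.0003 -1.    ]
shift mm [-303.2  -27.5    1.6] rz 0.004
```

Call:
{"name": "step_arm", "arguments": {
  "targets": "-60 -10 -10 0 0 0; -120 -20 -10 0 0 0; -180 -28 -10 0 0 0; -240 -28 -5 0 0 0; -290 -28 0 0 0 0; -303 -28 10 0 0 0; -303 -28 20 0 0 0; -303 -28 20 0 0 0",
  "grip": 0
}}

```text
time_s: 23.18
eef_pos: [0.4668, -0.2324, 0.1301]
eef_rot: [-0.002, 0.675, 0.738, 0.0]
wrist_force: [0.5, 0.8, -0.7]
opening: -0.002
```

Run:
```python
from go import *
rel([.469,-.2336,.105],5)
s=cam('side'); zoom(s,280,240,160,130,'x_s',5)
```

```text
t 23.175 pos [ 0.4668 -0.2324  0.1301] dock [187.0008 -31.6191] yaw_y 5.1 F [ 0.5012  0.7592 -0.7001] open -0.002 q [-0.69    0.1819  1.8263  0.0002  1.137  -0.7791]
tool x,y,z in dock axes [array([-1.   , -0.002]), array([-0.002,  1.   ])] tilt z [-0.0026  0.0025 -1.    ]
shift mm [-1.4  2.1 25.1] rz 0.002
```

View pics/x_s.png

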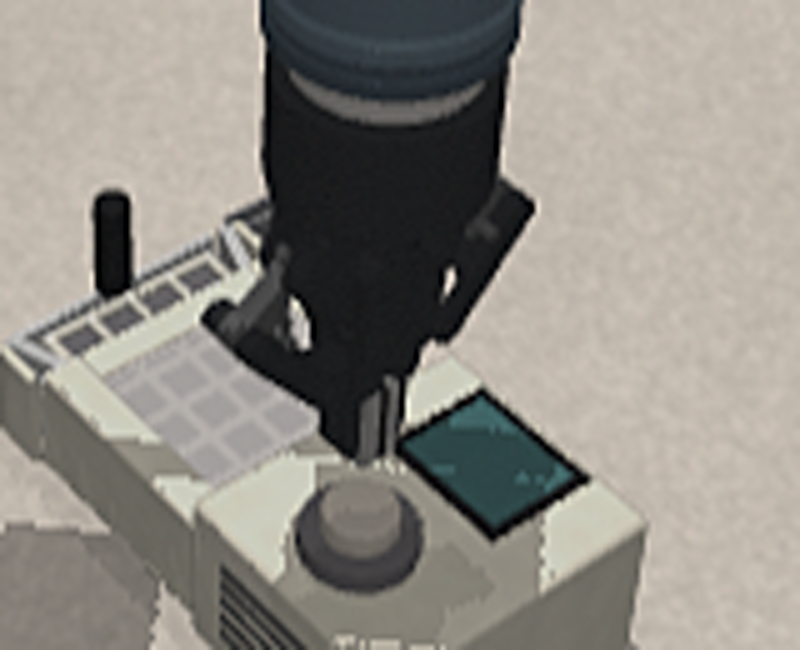

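Call:
{"name": "step_arm", "arguments": {
  "targets": "-1 2 15 0 0 0; -1 2 24 0 0 0; -1 2 28 0 0 0; -1 2 31 0 0 0; -1 2 31 0 0 0"
}}

```text
time_s: 23.85
eef_pos: [0.47, -0.2349, 0.1006]
eef_rot: [-0.0, 0.675, 0.738, -0.0]
wrist_force: [-0.0, 0.2, -0.2]
opening: -0.002
```

Call:
{"name": "step_arm", "arguments": {
  "targets": "0 0 2 0 0 0; 0 0 3 0 0 0; 0 0 4 0 0 0; 0 0 4 0 0 0"
}}

```text
time_s: 24.35
eef_pos: [0.47, -0.235, 0.0968]
eef_rot: [0.0, 0.675, 0.738, -0.0]
wrist_force: [-0.6, -0.4, 1.5]
opening: 0.001
```

Call:
{"name": "step_arm", "arguments": {
  "targets": "0 0 2 0 0 0; 0 0 3 0 0 0; 0 0 4 0 0 0; 0 0 4 0 0 0"
}}

```text
time_s: 24.85
eef_pos: [0.4701, -0.2351, 0.0928]
eef_rot: [0.0, 0.675, 0.738, -0.0]
wrist_force: [-1.0, -0.1, 3.1]
opening: -0.003
```

Call:
{"name": "step_arm", "arguments": {
  "targets": "0 0 1 0 0 0; 0 0 2 0 0 0; 0 0 3 0 0 0; 0 0 3 0 0 0"
}}

```text
time_s: 25.35
eef_pos: [0.4702, -0.2351, 0.0909]
eef_rot: [0.0, 0.675, 0.738, -0.0]
wrist_force: [-3.8, 2.3, 13.9]
opening: 0.006
```

Call:
{"name": "step_arm", "arguments": {
  "targets": "0 0 1 0 0 0; 0 0 2 0 0 0; 0 0 2 0 0 0; 0 0 2 0 0 0"
}}

```text
time_s: 25.85
eef_pos: [0.4703, -0.2352, 0.0906]
eef_rot: [0.0, 0.675, 0.738, -0.0]
wrist_force: [-9.4, 6.5, 29.1]
opening: 0.001
```

The button bottomed at z ≈ 0.0907, about 6 mm below contact, with the force climbing to 29 N. I'll let go and back away.

Call:
{"name": "step_arm", "arguments": {
  "targets": "0 0 -10 0 0 0; 0 0 -30 0 0 0; 0 0 -70 0 0 0; 0 0 -120 0 0 0; 50 -40 -130 0 0 0; 100 -70 -130 0 0 0; 160 -70 -130 0 0 0; 220 -70 -130 0 0 0"
}}

```text
time_s: 26.85
eef_pos: [0.38, -0.0206, 0.2174]
eef_rot: [0.0, 0.676, 0.737, 0.0]
wrist_force: [1.2, 0.0, 0.3]
opening: 0.001
```

Call:
{"name": "step_arm", "arguments": {
  "targets": "60 -20 0 0 0 0; 110 -30 0 0 0 0; 110 -30 0 0 0 0; 110 -30 0 0 0 0"
}}

```text
time_s: 27.35
eef_pos: [0.3413, 0.0847, 0.2175]
eef_rot: [0.0, 0.675, 0.738, -0.0]
wrist_force: [0.4, -0.3, 0.1]
opening: -0.0
```

Run:
```python
from go import *
rel([.469,-.2336,.105],5)
c=cam('top','end_t'); zoom(c,330,210,160,120,'y_t',5)
s=cam('side','end_s')
T=lambda p:(330+(p[0]+.5)/5-.5,210+(p[1]+.5)/5-.5)
print('plate rear',[w2dock(onz(c,T(p),.044)) for p in [(183,312),(196,500)]])
```

```text
t 27.35 pos [0.3413 0.0847 0.2175] dock [-139.8717 -128.9826] yaw_y 5.13 F [ 0.357  -0.2808  0.0571] open -0.0 q [-0.0979 -0.363   2.1352 -0.0005  1.3694 -0.1873]
tool x,y,z in dock axes [array([-1.   , -0.002]), array([-0.002,  1.   ])] tilt z [-0.     -0.0004 -1.    ]
shift mm [-328.4   98.7  112.6] rz 0.002
plate rear [array([ 6.219 , 39.4632]), array([  6.0373, -42.6318])]
```

View pics/y_t.png

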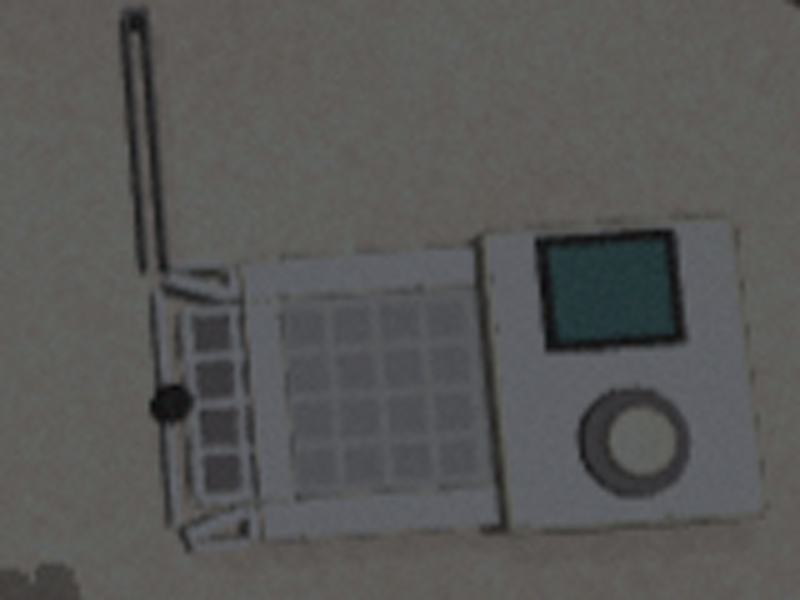

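View pics/end_s.png

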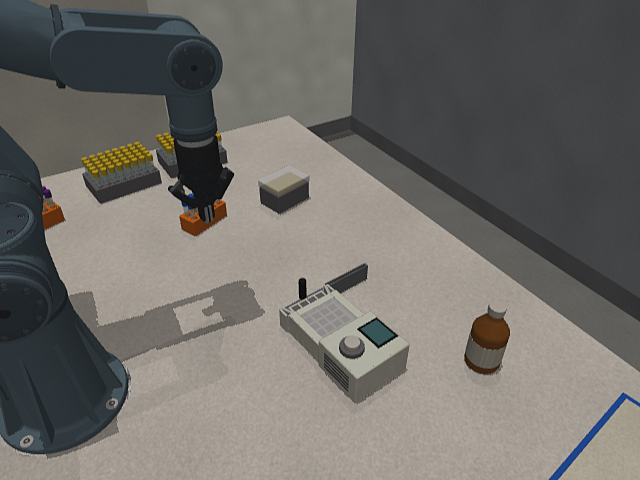

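The dock is shut with the plate square inside. The button is back up at (642,441), the bystanders haven't moved and the arm is clear.

```bash
python3 -c "
from bench import ticket
print(ticket.hand_in())"
```

```text
the job is handed in; nothing more can be done
None
```

The plate is loaded in the dock, the shutter is closed behind it, and the start button has been pressed and released. I handed the job in at about 27.5 s of the 64 s allowed.

1. **Shutter open:** I gripped the knob, which started about 8 mm off closed, and slid it to the open stop. It stopped at dock y = 112.6 mm with 14 N.
2. **Plate in:** I squared the plate with a push on its far long side, then pushed it from behind to the stop. The push force rose to 21 N with the finger at dock x = -7.8 mm, against -7 mm expected.
3. **Shutter closed:** I slid it back until it stopped at dock y ≈ -0.4 mm with 18 N.
4. **Button:** I pressed until it bottomed, about 6 mm below contact with the force reaching 29 N, then let go.

**Last checks:**
- **Plate:** it sits square in the bay. The camera put its rear edge at dock x ≈ 6 mm, where 4 mm is nominal. That is within my edge-picking and calibration error, and the finger contact suggested 3 mm, so I took it as home.
- **Rest of the scene:** the shutter covers the mouth, the button looks up again, and the rack, bottle and tip box look unmoved in the side view. The arm is clear of everything.

No check failed. The two cameras differed by up to about 7 mm on single points before I moved anything, so I relied on the stops felt by force.

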